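# Make up the dog-walk and reading kits on the hall table

## Robot

A 7-joint arm with a two-finger parallel gripper is mounted at the origin on the work surface. World frame = base frame: x ahead of the robot, y to its left, z up, the work surface at z = 0. Lengths are in m, angles in rad, forces in N, time in s.
With the tool pointing down it reaches from about 0.4 to 0.85 m from the base axis. Payload 4.4 kg.
Tool frame: the origin (TCP) lies between the finger pads; the fingertips stand 14 mm ahead of it and the grasp point (between the pads) lies 5 mm behind it (arm.tip_reach is the distance from the TCP to the fingertips, in m); z points along the fingers, y is the line along which they close (so a half turn about z gives the same grasp; the last joint's range is limited). The gripper opens to 94 mm and grips with 3 to 60 N. Pads are 16 mm wide; open, the fingers measure 119 mm over their backs; the gripper's body (75 mm by 177 mm) begins 78 mm behind the grasp point.
Start: joints at [-1.288, 0.628, 0.038, 1.517, -0.027, 0.996, -0.02], TCP at [0.222, 0.611, 0.219] pointing down, gripper open.
Joint ranges: [-3.06, 3.06], [-0.37, 2.12], [-1.25, 1.32], [0.18, 2.47], [-1.1, 4.24], [0.23, 1.98], [-2.94, 2.94]. Speed limits (rad/s): [2.57, 2.57, 3.14, 3.14, 3.14, 3.14, 3.14].

## Interface

Orientations are given as a unit quaternion [x, y, z, w].
In Python, from bench import arm gives the robot as it stands.
- The arm moves only by the tool play_rows, never from a script. Its argument "motion" is one flat list of numbers, 5 for each row, row after row: the shift along the tool's x, y, z in m, then the turn about the tool's z in rad, then the closure, from -1 (fully open) to 1 (shut). In form: [x, y, z, roll, fingers, x, y, z, roll, fingers, ...]. A call has 1 to 20 rows; each row shifts and turns the commanded pose from where the row before left it, along the tool's axes as they then stand; what a row does not reach is not made up. A row lasts 1/8 s, in which the tool goes at most 62.5 mm and 10.7 degrees, less where a joint would pass 70% of its speed; a pose out of reach is approached as far as the arm can. A call is refused whole if a number of a shift passes 0.0625 or a number of a turn 0.188, either way. A call with a gripper value outside its range is refused whole. The fingers move at their own pace and stop on an object; the grip force is fixed at half the most. Time passes only in rows, so rows that do not move let the fingers close. It gives the time, the measured TCP pose, the force, the opening and the grip force at its end, in the units of the state.
- arm.observe(): the state, without advancing time (a new reading comes with each control period).
- arm.capture(name): name is "side" or "top" or "wrist"; returns a dict with "color" (480x640x3 uint8, blue, green, red), "fovy" (degrees; the focal length in pixels is half the picture's height over the tangent of half this angle, whatever the lens; pixels are square), "cx", "cy" (the principal point, pixels), "dist" ([k1, k2, p1, p2, k3] as OpenCV has them; the pictures are not rectified), "T" (4x4, takes a point from camera to world coordinates); the wrist camera has in their place "mount" (4x4, takes a point from camera to tool coordinates, whose origin is the TCP and whose axes are the flange's). Camera axes: x right, y up, looking along -z (the intrinsics and any distortion apply to the point x, -y, -z); pixel columns grow to the right and rows downward; lengths in m; the calibration is good to about 2 mm. A picture is of the moment at which its call begins: read the wrist's pose just before it. There is no depth.
- arm.job_done(): hands the job in; it is judged then, once.
The state is a dict: "time_s": time; "joint_pos": joint angles; "joint_velocities": joint speeds; "tau": joint torques, N m; "tool_pos": TCP position; "tool_rot": TCP orientation; "contact_force": force on the tool from outside, world axes, zero at the start; "torque": the same for the moment, N m; "gripper_width": opening from 0.0 (shut) to 1.0 (fully open); "grasp_force": force on a finger pad.
Only numpy, scipy, OpenCV 4.12 (cv2) and the standard library are available. Lean on these libraries where they do the work, as an engineer would, in place of code of your own. Each camera call takes 0.05 s, during which the arm holds its last target. There are 200 camera calls.

## Task

Make up the two kits on the hall table. For the dog walk, put the torch flat in the yellow-floored compartment of the wooden tray, the red chew bone flat in the red-floored one, and the bag dispenser upright in the green-floored one; for reading, lay the blue notebook flat on the floor of the white tray and then the tan glasses case right way up on top of it, centred and lengthwise along it. Leave the purple notebook and the polish tin where they are.

Things in the scene. Friction and masses are not known exactly. Their poses are not given: they have to be found in the camera images.
- torch: Pocket torch lying flat: yellow square-section handle with a black head. 34 wide over the head (x), 26 over the handle, 105 long (y), 28 high; black head at the +y end (y +22 to +52), handle from y -52 to +22. Origin: centre of its underside; y along its length, z up. About 0.12 kg, loose.
- bone: Red rigid dog's chew bone lying flat, 109 long (y), 58 wide over the knobs at its two ends, 24 high; the straight bar between the knobs is 22 wide and 22 high, free for 50 mm. Origin: centre of its underside; y along its length, z up. About 0.12 kg, loose.
- dispenser: Dog-bag dispenser: upright green cylinder with a darker green lid, small white dot on top, 42 in diameter, 58 high. Origin: centre of its underside, z up along its axis. About 0.10 kg, loose.
- blue_notebook: Pocket notebook with BLUE covers and a white elastic band, lying flat: 62 wide (x), 110 long (y), 18 thick. Origin: centre of its underside; y along its length, z up. About 0.11 kg, loose.
- glasses_case: Tan hard case for folding reading glasses, lying flat, brown seam and brass clasp: 46 wide (x), 108 long (y), 30 high. Origin: centre of its underside; y along its length, z up. About 0.09 kg, loose.
- purple_notebook: Pocket notebook with PURPLE covers and a black band, same size as the blue one (62 x 110 x 18, origin at the centre of its underside). Belongs to neither kit: stays where it is. Loose.
- polish_tin: Round shoe-polish tin, brass lid with a black disc on top, 62 in diameter, 24 high, origin at the centre of its underside. Belongs to neither kit: stays where it is. Loose.
- walk_tray: Wooden tray, fixed: 212 (x) by 140 (y) outside, floor 4 thick, walls and partitions 4 thick, tops 10 above the table. Origin: centre of its underside, z up. Compartments, inner x by y size and centre (x, y) in its frame: yellow-floored 54 by 132 at (-75, 0); red-floored 80 by 132 at (-4, 0); green-floored 62 by 62 at (+71, +35); grey-floored 62 by 66 at (+71, -33), not used.
- reading_tray: Reading tray, white, fixed to the table, one undivided space: 92 (x) by 140 (y) outside, 84 by 132 inside, floor 4 thick, walls 4 thick with tops 10 above the table. Origin: centre of its underside; y along its length.
Things that resemble listed ones, but are neither listed nor needed, are in the scene too. Of the things shaped like the dispenser, the green one is meant.

How it is judged:
By the outcome, as a careful person would: the job done as asked, in the order asked, and still so for the second after the job is handed in, with the robot touching nothing.
It also fails if it takes over 136 s, if anything falls off the work surface, if the arm or the gripper's body presses on something with over 40 N, if the wrist force passes 120 N, or if a joint passes its speed limit or range.

## Working session

There is one attempt and no reset: what is moved stays moved. The work goes in short steps, Python scripts to look and compute and a tool call to move; the robot and the scene stay as the last step left them, time stands still between calls to the robot, and variables do not carry over. Pictures are saved under pics/ and viewed, at most 14 in all, crops included, and the job is handed in when it is done.

Besides the shell and the picture viewer there is one more tool, called after "Request:" as name(argument=value, ...), one argument or row to a line, values as JSON. play_rows: Moves the arm, as the interface text tells. Its arguments: {"type":"object","properties":{"motion":{"type":"array"}},"required":["motion"]}

```bash
mkdir -p pics; ls; cat > h.py <<'E'
import numpy as np, cv2
from bench import arm
from scipy.spatial.transform import Rotation as R
def K(c):
    f=240/np.tan(np.radians(c["fovy"])/2); return np.array([[f,0,c["cx"]],[0,f,c["cy"]],[0,0,1]])
def TW(c,s=None):
    if "T" in c: return np.array(c["T"])
    s=s or arm.observe(); T=np.eye(4); T[:3,:3]=R.from_quat(s["tool_rot"]).as_matrix(); T[:3,3]=s["tool_pos"]
    return T@np.array(c["mount"])
def px2w(c,T,uv,z):
    p=cv2.undistortPoints(np.array(uv,float).reshape(-1,1,2),K(c),np.array(c["dist"],float)).reshape(-1,2)
    d=np.c_[p[:,0],-p[:,1],-np.ones(len(p))]@T[:3,:3].T; o=T[:3,3]
    return o+d*((z-o[2])/d[:,2])[:,None]
E
python3 - <<'E'
from h import *
print(arm.observe())
for n in ["top","side","wrist"]:
    s=arm.observe(); c=arm.capture(n); cv2.imwrite(f"pics/{n}0.png",c["color"]); print(n,TW(c,s).round(3).tolist(),c["fovy"],c["cx"],c["cy"],c["dist"])
    if n=="wrist": print(np.array(c["mount"]).round(3).tolist())
E
```

```text
pics
{'time_s': 0.0, 'joint_pos': array([-1.28779121,  0.62934256,  0.03844692,  1.51834966, -0.02701025,
        0.99630843, -0.01998356]), 'joint_velocities': array([-0.00097419,  0.00192327,  0.00151482, -0.000136  , -0.00047199,
       -0.00095142,  0.00013444]), 'tau': array([ 1.22117535e-04, -5.49702895e+01,  1.14339396e+00, -1.86640710e+01,
       -5.22363244e-02,  2.35064537e-02,  1.69676173e-04]), 'tool_pos': array([0.22190739, 0.61026605, 0.21856238]), 'tool_rot': array([ 1.73516137e-01,  9.84830573e-01, -9.32211127e-04, -1.54715394e-04]), 'contact_force': array([0.20303222, 0.15876374, 0.00214511]), 'torque': array([-0.02186395,  0.03066507,  0.01967835]), 'grasp_force': 0.0, 'gripper_width': 1.0004784440867605}
top [[-0.011, 0.991, -0.133, 0.403], [-1.0, -0.011, 0.005, 0.013], [0.004, 0.133, 0.991, 1.288], [0.0, 0.0, 0.0, 1.0]] 43.0097977483772 326.51036556619795 244.45486530105316 [-0.12415725  0.          0.          0.          0.        ]
side [[-0.803, 0.413, -0.43, 0.23], [-0.595, -0.53, 0.604, 0.514], [0.022, 0.741, 0.671, 0.6], [0.0, 0.0, 0.0, 1.0]] 54.24116674579144 317.0597585274513 240.3186296859295 [-0.03245441  0.          0.          0.          0.        ]
wrist [[0.342, -0.911, -0.23, 0.156], [0.94, 0.331, 0.085, 0.634], [-0.002, -0.245, 0.969, 0.383], [0.0, 0.0, 0.0, 1.0]] 66.06551742776531 319.1582388948572 239.75460706632703 [0.00873729 0.         0.         0.         0.        ]
[[0.0, 0.969, 0.245, 0.07], [1.0, -0.0, 0.0, -0.001], [0.0, 0.245, -0.969, -0.165], [0.0, 0.0, 0.0, 1.0]]
```

View pics/top0.png

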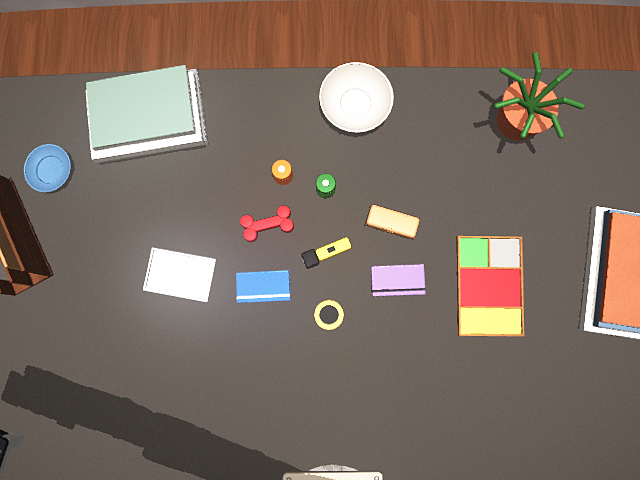

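View pics/side0.png

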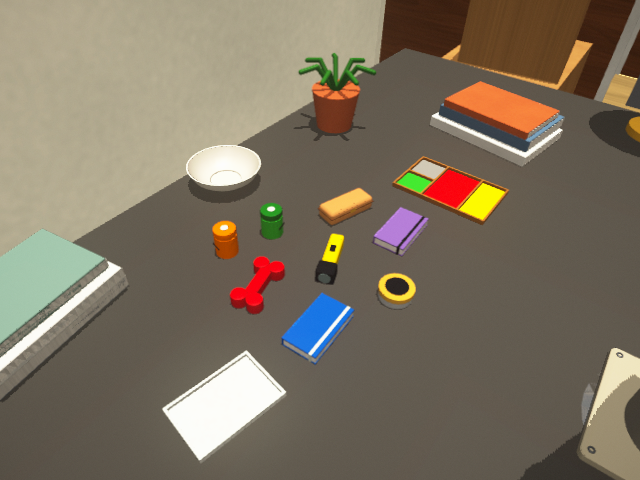

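The top view shows two dispenser-like cylinders: orange at (282,171) and green at (326,185). The green one fits, since the task says green. There are two notebooks: blue with a white band at (263,286) and purple at (398,279). The blue one is meant. The other objects are:
- Bone (267,223)
- Torch (327,252), head to the left
- Case (393,221)
- Tin (329,315)
- White tray (180,275)
- Walk tray (491,286), yellow compartment nearest the robot

Next I'll measure positions and make the confirming crop.

```bash
cat > meas.py <<'E'
from h import *
# name: HSV lo, hi, roi(u0,v0,u1,v1), plane height
SP={"torchY":((22,120,90),(34,255,255),(295,232,360,275),.026),
"bone":((0,150,60),(8,255,255),(232,198,300,246),.018),
"disp":((50,100,30),(75,255,255),(310,168,342,202),.05),
"blue":((95,120,60),(120,255,255),(228,262,298,308),.014),
"case":((8,60,90),(22,255,255),(358,198,426,242),.02),
"purple":((125,40,60),(155,255,255),(362,256,432,300),.014),
"tin":((20,80,60),(34,255,255),(308,294,350,334),.02),
"white":((0,0,150),(180,40,255),(138,240,222,308),.01),
"walkY":((22,120,90),(34,255,255),(455,303,528,340),.004),
"walkR":((0,150,60),(6,255,255),(455,262,528,310),.004),
"walkG":((50,100,60),(75,255,255),(455,232,492,272),.004)}
def meas(c,T,spec):
    lo,hi,(a,b,e,d),z=spec
    h=cv2.cvtColor(c["color"],cv2.COLOR_BGR2HSV); m=cv2.inRange(h,lo,hi)
    q=np.zeros_like(m); q[b:d,a:e]=m[b:d,a:e]
    q=cv2.morphologyEx(q,cv2.MORPH_CLOSE,np.ones((5,5),np.uint8))
    cs,_=cv2.findContours(q,cv2.RETR_EXTERNAL,cv2.CHAIN_APPROX_NONE)
    k=max(cs,key=cv2.contourArea).reshape(-1,2)
    w=px2w(c,T,k,z)[:,:2]*1000
    (cx,cy),(w_,h_),ang=cv2.minAreaRect(w.astype(np.float32))
    if w_<h_: w_,h_,ang=h_,w_,ang+90
    return (round(cx,1),round(cy,1),round(w_,1),round(h_,1),round((ang+90)%180-90,1)),k
if __name__=="__main__":
    c=arm.capture("top");T=TW(c)
    for n,s in SP.items():
        r,k=meas(c,T,s); print(n,"c(mm)",r[:2],"LxW",r[2:4],"long-axis deg",r[4],"px",k.mean(0).round(0))
    im=c["color"][155:325,225:435]; cv2.imwrite("pics/crop.png",cv2.resize(im,None,fx=3.5,fy=3.5,interpolation=cv2.INTER_CUBIC))
E
python3 meas.py
```

```text
torchY c(mm) (563.4, -7.4) LxW (73.1, 24.7) long-axis deg -68.1 px [336. 247.]
bone c(mm) (633.5, 92.9) LxW (20.9, 7.2) long-axis deg -66.3 px [285. 216.]
disp c(mm) (692.4, 7.0) LxW (49.0, 39.6) long-axis deg -0.6 px [325. 185.]
blue c(mm) (486.9, 140.7) LxW (111.1, 63.1) long-axis deg -87.5 px [263. 286.]
case c(mm) (619.8, -134.1) LxW (109.1, 49.7) long-axis deg 72.8 px [393. 221.]
purple c(mm) (496.8, -142.6) LxW (112.9, 64.3) long-axis deg -88.6 px [398. 280.]
tin c(mm) (426.2, 3.6) LxW (58.6, 58.5) long-axis deg -45.8 px [328. 314.]
white c(mm) (513.7, 319.4) LxW (142.6, 94.8) long-axis deg 79.2 px [179. 274.]
walkY c(mm) (420.0, -405.1) LxW (23.4, 2.2) long-axis deg -2.5 px [521. 314.]
walkR c(mm) (438.3, -388.5) LxW (32.8, 0.0) long-axis deg 88.9 px [512. 306.]
walkG c(mm) (555.1, -310.7) LxW (60.5, 56.7) long-axis deg -0.6 px [476. 250.]
```

View pics/crop.png

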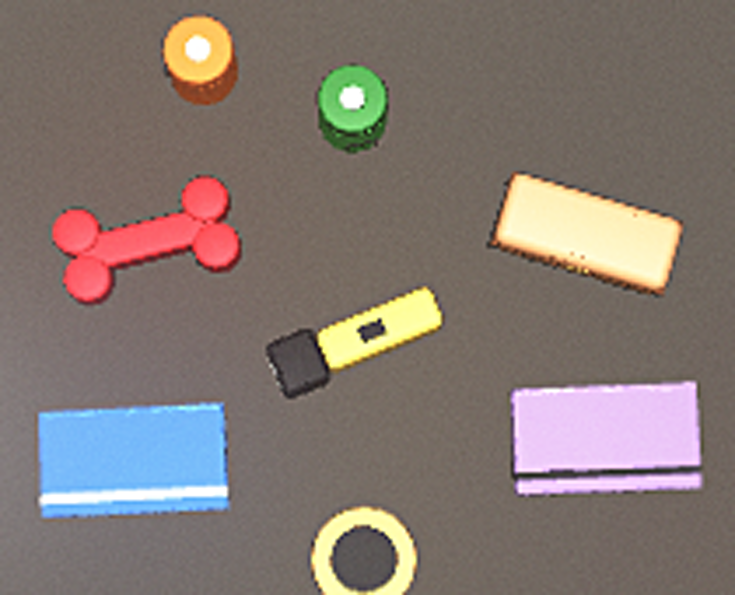

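The crop confirms it: green lid at crop (352,95), orange decoy at (198,45), blue notebook with white band at (133,460). The bone and tray masks need hue wraparound, so I'll fix those and add a move planner.

```bash
cat > plan.py <<'E'
from h import *
import sys
def plan(x,y,z,ang):
    """target TCP (m) and closing-axis world angle (deg, mod 180): shift in current tool axes + roll"""
    s=arm.observe(); M=R.from_quat(s["tool_rot"]).as_matrix(); d=M.T@(np.array([x,y,z])-s["tool_pos"])
    a=np.degrees(np.arctan2(M[1,1],M[0,1])); r=-((ang-a+90)%180-90)
    w=np.hypot(d[0],d[1])
    print("t%.1f"%s["time_s"],"shift",d.round(4),"| %.0f rows"%np.ceil(w/.05),"roll %.3f rad"%np.radians(r),"q7 %.2f"%s["joint_pos"][6],"yaw %.1f tilt %.4f"%(a,M[2,2]+1),"w %.3f"%s["gripper_width"])
if __name__=="__main__": plan(*map(float,sys.argv[1:5]))
E
python3 - <<'E'
from h import *
c=arm.capture("top");T=TW(c);h=cv2.cvtColor(c["color"],cv2.COLOR_BGR2HSV)
h2=h.copy(); h2[...,0]=(h[...,0].astype(int)+90)%180
def rect(m,z,roi,nm):
    a,b,e,d=roi;q=np.zeros_like(m);q[b:d,a:e]=m[b:d,a:e]
    cs,_=cv2.findContours(q,cv2.RETR_EXTERNAL,cv2.CHAIN_APPROX_NONE);k=max(cs,key=cv2.contourArea).reshape(-1,2)
    w=px2w(c,T,k,z)[:,:2]*1000;print(nm,cv2.minAreaRect(w.astype(np.float32)))
rect(cv2.inRange(h2,(82,120,60),(98,255,255)),.014,(232,198,300,246),"bone")
rect(cv2.inRange(h2,(82,120,60),(96,255,255)),.004,(455,262,528,310),"walkR")
rect(cv2.inRange(h,(18,110,90),(36,255,255)),.004,(455,300,528,340),"walkY")
rect(cv2.inRange(h,(0,80,70),(180,255,255)),.006,(450,230,530,340),"walk colour")
rect(cv2.inRange(h,(0,0,190),(180,80,255)),.058,(315,174,337,196),"dot")
print(h[320,491],h[287,491],h[235,475])
E
python3 plan.py 0.5597 0.0019 0.15 22
```

```text
bone ((620.1014404296875, 132.6864013671875), (59.68946838378906, 109.25138092041016), 14.330894470214844)
walkR ((478.8083801269531, -341.6866149902344), (131.9543914794922, 79.19886779785156), 88.9348373413086)
walkY ((382.1041259765625, -385.7138366699219), (11.417725563049316, 43.4311408996582), 15.679987907409668)
walk colour ((483.3620910644531, -341.4539794921875), (144.08973693847656, 214.33921813964844), 88.30097961425781)
dot ((696.8605346679688, 7.977297306060791), (12.418941497802734, 10.608094215393066), 89.4100570678711)
[ 30 100 254] [178 164 254] [115  17  91]
t0.2 shift [-0.5254 -0.4566  0.0695] | 14 rows roll 0.838 rad q7 -0.02 yaw 70.0 tilt 0.0000 w 1.001
```

Request:
play_rows(
  motion=[-0.0375,-0.0326,0.005,0,-1,-0.0375,-0.0326,0.005,0,-1,-0.0375,-0.0326,0.005,0,-1,-0.0375,-0.0326,0.005,0,-1,-0.0375,-0.0326,0.005,0,-1,-0.0375,-0.0326,0.005,0,-1,-0.0375,-0.0326,0.005,0,-1,-0.0375,-0.0326,0.005,0,-1,-0.0375,-0.0326,0.005,0,-1,-0.0375,-0.0326,0.005,0,-1,-0.0375,-0.0326,0.005,0,-1,-0.0375,-0.0326,0.005,0,-1,-0.0375,-0.0326,0.005,0,-1,-0.0375,-0.0326,0.005,0,-1,0,0,0,0.168,-1,0,0,0,0.168,-1,0,0,0,0.168,-1,0,0,0,0.168,-1,0,0,0,0.168,-1],
)

```text
time_s: 2.62
tool_pos: [0.5595, 0.0026, 0.1494]
tool_rot: [0.562, 0.827, 0.0, -0.0]
contact_force: [-0.4, 0.5, -0.6]
gripper_width: 0.996
grasp_force: 0.0
```

```bash
python3 plan.py 0.5597 0.0019 0.022 22; python3 - <<'E'
from h import *
s=arm.observe();c=arm.capture("wrist");cv2.imwrite("pics/w1.png",c["color"]);T=TW(c,s)
h=cv2.cvtColor(c["color"],cv2.COLOR_BGR2HSV)
m=cv2.inRange(h,(22,100,90),(36,255,255))
cs,_=cv2.findContours(m,cv2.RETR_EXTERNAL,cv2.CHAIN_APPROX_NONE)
for k in sorted(cs,key=cv2.contourArea)[-2:]:
    print(k.reshape(-1,2).mean(0),cv2.minAreaRect((px2w(c,T,k.reshape(-1,2),.026)[:,:2]*1000).astype(np.float32)))
E
```

```text
t2.6 shift [-8.000e-04 -1.000e-04  1.274e-01] | 1 rows roll -0.007 rad q7 0.54 yaw 21.6 tilt 0.0000 w 0.996
[320.23684211 246.70614035] ((564.1533813476562, -7.032012939453125), (26.051197052001953, 74.96549987792969), 22.217424392700195)
[160.41666667 180.70098039] ((429.2272033691406, 3.44158935546875), (57.54315948486328, 60.25072479248047), 14.107134819030762)
```

View pics/w1.png

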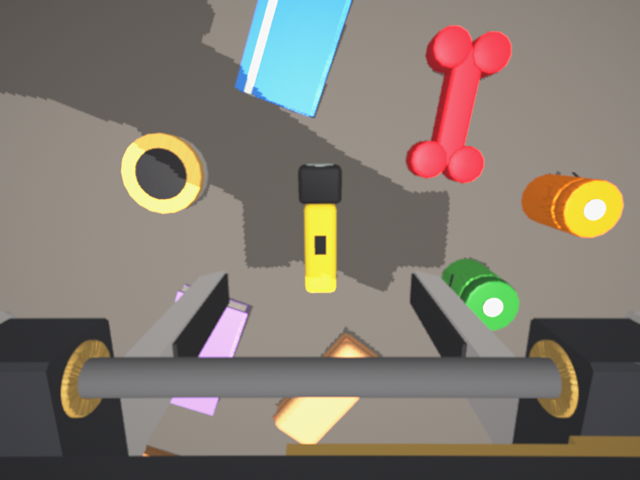

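The wrist view shows the torch handle at (320,247), centred between the fingers and within 1 mm of the top-view result. I'll descend and grip.

Request:
play_rows(
  motion=[0,0,0.04,0,-1,0,0,0.04,0,-1,0,0,0.03,0,-1,0,0,0.0174,0,-1,0,0,0,0,-1,0,0,0,0,1,0,0,0,0,1,0,0,0,0,1,0,0,0,0,1,0,0,0,0,1,0,0,0,0,1,0,0,-0.02,0,1,0,0,-0.03,0,1,0,0,-0.03,0,1],
)

```text
time_s: 4.42
tool_pos: [0.5592, 0.0025, 0.1027]
tool_rot: [0.56, 0.828, -0.0, -0.0]
contact_force: [0.3, -0.1, -1.0]
gripper_width: 0.078
grasp_force: 0.0
```

```bash
python3 - <<'E'
from plan import *
# torch grip is 5mm behind torch centre (tail side). head at +y after; tray y dir
u=np.array([np.cos(np.radians(88.9)),np.sin(np.radians(88.9))])
g=np.array([.4078,-.3403])-u*.005
print(g); plan(g[0],g[1],.09,-1.1); plan(g[0],g[1],.0275,-1.1)
E
```

```text
[ 0.40770401 -0.34529908]
t4.4 shift [-0.2663 -0.2702  0.0128] | 8 rows roll 0.401 rad q7 0.57 yaw 21.9 tilt 0.0000 w 0.078
t4.4 shift [-0.2663 -0.2702  0.0753] | 8 rows roll 0.401 rad q7 0.57 yaw 21.9 tilt 0.0000 w 0.078
```

The fingers closed to about 7 mm, so there is no grip. I'll look.

```bash
python3 - <<'E'
from h import *
s=arm.observe();print(s["gripper_width"],s["tool_pos"])
c=arm.capture("wrist");cv2.imwrite("pics/w2.png",c["color"]);T=TW(c,s)
h=cv2.cvtColor(c["color"],cv2.COLOR_BGR2HSV)
m=cv2.inRange(h,(22,100,90),(36,255,255))
cs,_=cv2.findContours(m,cv2.RETR_EXTERNAL,cv2.CHAIN_APPROX_NONE)
for k in sorted(cs,key=cv2.contourArea)[-2:]:
    print(k.reshape(-1,2).mean(0),cv2.minAreaRect((px2w(c,T,k.reshape(-1,2),.026)[:,:2]*1000).astype(np.float32)))
E
```

```text
0.07820438906588073 [0.55924557 0.00249478 0.10269912]
[141.60541586 177.76595745] ((432.75787353515625, 5.550472259521484), (50.33259963989258, 59.70391845703125), 26.747926712036133)
[320.2804428  262.41328413] ((564.5147705078125, -6.991676330566406), (26.08493423461914, 74.48343658447266), 22.503402709960938)
```

View pics/w2.png

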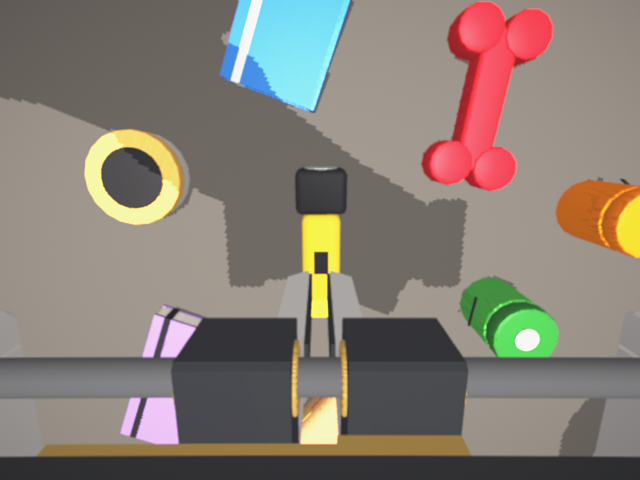

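The torch at (320,262) hasn't moved. The fingers were still closing when I lifted, at about 0.1 of opening per row. I'll repeat with a pre-shaped opening and a longer close.

Request:
play_rows(
  motion=[0,0,0.0,0,-0.3,0,0,0.01,0,-0.3,0,0,0.01,0,-0.3,0,0,0.015,0,-0.3,0,0,0.015,0,-0.3,0,0,0.015,0,-0.3,0,0,0.0155,0,-0.3,0,0,0,0,1,0,0,0,0,1,0,0,0,0,1,0,0,0,0,1,0,0,0,0,1,0,0,0,0,1,0,0,0,0,1,0,0,-0.02,0,1,0,0,-0.03,0,1,0,0,-0.03,0,1],
)

```text
time_s: 6.6
tool_pos: [0.5589, 0.0025, 0.1019]
tool_rot: [0.56, 0.828, -0.0, -0.001]
contact_force: [0.8, -0.7, -1.8]
gripper_width: 0.276
grasp_force: 30.0
```

```bash
python3 - <<'E'
from plan import *
print(arm.observe()["grasp_force"])
u=np.array([np.cos(np.radians(88.9)),np.sin(np.radians(88.9))])
g=np.array([.4078,-.3403])-u*.005
plan(g[0],g[1],.09,-1.1); plan(g[0],g[1],.0275,-1.1)
E
```

```text
29.999548494815826
t6.6 shift [-0.2664 -0.2699  0.0122] | 8 rows roll 0.401 rad q7 0.57 yaw 21.9 tilt 0.0000 w 0.276
t6.6 shift [-0.2664 -0.2698  0.0747] | 8 rows roll 0.401 rad q7 0.57 yaw 21.9 tilt 0.0000 w 0.276
```

Request:
play_rows(
  motion=[-0.0333,-0.0337,0.0015,0,1,-0.0333,-0.0337,0.0015,0,1,-0.0333,-0.0337,0.0015,0,1,-0.0333,-0.0337,0.0015,0,1,-0.0333,-0.0337,0.0015,0,1,-0.0333,-0.0337,0.0015,0,1,-0.0333,-0.0337,0.0015,0,1,-0.0333,-0.0337,0.0015,0,1,0,0,0.005,0.1337,1,0,0,0.01,0.1337,1,0,0,0.01,0.1337,1,0,0,0.015,0,1,0,0,0,0,1],
)

```text
time_s: 8.22
tool_pos: [0.4078, -0.3443, 0.0482]
tool_rot: [0.713, 0.701, -0.0, -0.001]
contact_force: [0.3, 0.4, -1.6]
gripper_width: 0.276
grasp_force: 30.0
```

```bash
python3 plan.py 0.4077 -0.3453 0.0265 -1.1
```

```text
t8.2 shift [-0.0011 -0.      0.0217] | 1 rows roll 0.002 rad q7 0.94 yaw -1.0 tilt 0.0000 w 0.276
```

Request:
play_rows(
  motion=[-0.001,0,0.012,0,1,0,0,0.0097,0,1,0,0,0,0,1,0,0,0,0,-0.2,0,0,0,0,-0.2,0,0,0,0,-0.2,0,0,0,0,-0.2,0,0,-0.02,0,-0.2,0,0,-0.04,0,-0.2,0,0,-0.05,0,-0.2],
)

```text
time_s: 9.48
tool_pos: [0.4081, -0.3456, 0.1384]
tool_rot: [0.714, 0.7, -0.0, -0.001]
contact_force: [0.0, 0.0, -0.0]
gripper_width: 0.596
grasp_force: 0.0
```

```bash
python3 plan.py 0.6201 0.1327 0.12 14.3
```

```text
t9.5 shift [0.4823 0.2029 0.0186] | 11 rows roll -0.269 rad q7 0.90 yaw -1.1 tilt 0.0000 w 0.596
```

Request:
play_rows(
  motion=[0.0438,0.0184,0.001,0,-0.2,0.0438,0.0184,0.001,0,-0.2,0.0438,0.0184,0.001,0,-0.2,0.0438,0.0184,0.001,0,-0.2,0.0438,0.0184,0.001,0,-0.2,0.0438,0.0184,0.001,0,-0.2,0.0438,0.0184,0.001,0,-0.2,0.0438,0.0184,0.001,0,-0.2,0.0438,0.0184,0.001,0,-0.2,0.0438,0.0184,0.001,0,-0.2,0.0438,0.0184,0.001,0,-0.2,0,0,0,-0.1345,-0.2,0,0,0,-0.1345,-0.2],
)

```text
time_s: 11.1
tool_pos: [0.62, 0.1327, 0.1265]
tool_rot: [0.611, 0.792, -0.0, -0.0]
contact_force: [-0.8, -0.5, 0.6]
gripper_width: 0.6
grasp_force: 0.0
```

```bash
python3 plan.py 0.6201 0.1327 0.022 14.3; python3 - <<'E'
from h import *
s=arm.observe();c=arm.capture("wrist");T=TW(c,s)
h=cv2.cvtColor(c["color"],cv2.COLOR_BGR2HSV);h[...,0]=(h[...,0].astype(int)+90)%180
m=cv2.inRange(h,(82,140,60),(96,255,255))
cs,_=cv2.findContours(m,cv2.RETR_EXTERNAL,cv2.CHAIN_APPROX_NONE)
k=max(cs,key=cv2.contourArea).reshape(-1,2)
print(k.min(0),k.max(0),cv2.minAreaRect((px2w(c,T,k,.016)[:,:2]*1000).astype(np.float32)))
c=arm.capture("top");T=TW(c);h=cv2.cvtColor(c["color"],cv2.COLOR_BGR2HSV)
m=cv2.inRange(h,(22,60,90),(36,255,255));q=m[295:345,450:535];cv2.imwrite("pics/t2.png",cv2.resize(c["color"][225:345,440:540],None,fx=5,fy=5))
E
```

```text
t11.1 shift [0.     0.0002 0.1045] | 1 rows roll 0.007 rad q7 0.24 yaw 14.7 tilt 0.0000 w 0.600
[282 169] [360 308] ((621.1915893554688, 131.20144653320312), (58.01487350463867, 110.36698913574219), 13.485958099365234)
```

View pics/t2.png

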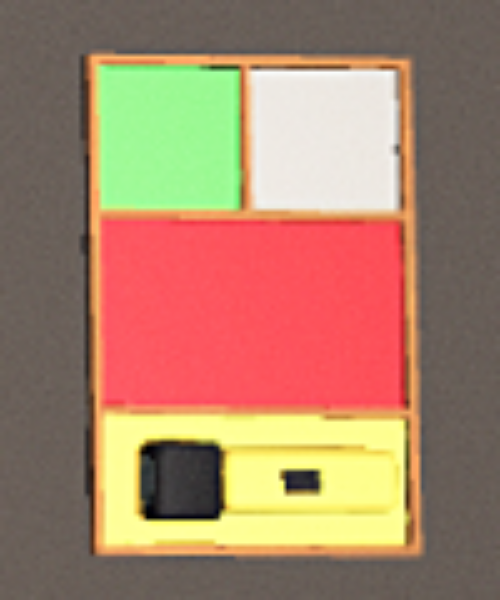

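The torch lies flat in the yellow compartment (crop 138–395 × 440–515). The bone is centred under the gripper, at wrist px 282–360 × 169–308.

Request:
play_rows(
  motion=[0,0,0.04,0,-0.3,0,0,0.035,0,-0.3,0,0,0.02,0,-0.3,0,0,0.0095,0,-0.3,0,0,0,0,1,0,0,0,0,1,0,0,0,0,1,0,0,0,0,1,0,0,0,0,1,0,0,0,0,1,0,0,0,0,1,0,0,-0.02,0,1,0,0,-0.03,0,1,0,0,-0.03,0,1],
)

```text
time_s: 12.95
tool_pos: [0.62, 0.1315, 0.1038]
tool_rot: [0.613, 0.79, -0.0, -0.0]
contact_force: [0.2, -0.3, -1.0]
gripper_width: 0.226
grasp_force: 30.0
```

```bash
python3 plan.py 0.4788 -0.3417 0.026 -1.1
```

```text
t12.9 shift [-0.4236 -0.2538  0.0779] | 10 rows roll 0.269 rad q7 0.25 yaw 14.3 tilt 0.0000 w 0.226
```

Request:
play_rows(
  motion=[-0.0424,-0.0254,0.001,0,1,-0.0424,-0.0254,0.001,0,1,-0.0424,-0.0254,0.001,0,1,-0.0424,-0.0254,0.001,0,1,-0.0424,-0.0254,0.001,0,1,-0.0424,-0.0254,0.001,0,1,-0.0424,-0.0254,0.001,0,1,-0.0424,-0.0254,0.001,0,1,-0.0424,-0.0254,0.001,0,1,-0.0424,-0.0254,0.001,0,1,0,0,0.01,0.1345,1,0,0,0.01,0.1345,1,0,0,0.015,0,1,0,0,0.01,0,1,0,0,0,0,1],
)

```text
time_s: 14.82
tool_pos: [0.4785, -0.3414, 0.0465]
tool_rot: [0.713, 0.701, -0.0, -0.001]
contact_force: [0.5, 0.4, -0.5]
gripper_width: 0.228
grasp_force: 30.0
```

```bash
python3 plan.py 0.4788 -0.3417 0.0265 -1.1
```

```text
t14.8 shift [-0.0003  0.0004  0.02  ] | 1 rows roll 0.002 rad q7 0.84 yaw -1.0 tilt 0.0000 w 0.228
```

Request:
play_rows(
  motion=[0,0,0.012,0,1,0,0,0.008,0,1,0,0,0,0,1,0,0,0,0,0,0,0,0,0,0,0,0,0,0,0,0,0,-0.02,0,-0.2,0,0,-0.05,0,-0.5,0,0,-0.05,0,-0.5,0,0,-0.01,0,-0.5],
)

```text
time_s: 16.08
tool_pos: [0.4806, -0.3434, 0.1609]
tool_rot: [0.714, 0.7, 0.001, 0.003]
contact_force: [0.4, 0.6, -0.7]
gripper_width: 0.748
grasp_force: 0.0
```

```bash
python3 plan.py 0.6965 0.0080 0.13 0
```

```text
t16.1 shift [0.3556 0.209  0.0307] | 9 rows roll -0.019 rad q7 0.79 yaw -1.1 tilt 0.0000 w 0.748
```

Request:
play_rows(
  motion=[0.0395,0.0232,0.0034,0,-0.5,0.0395,0.0232,0.0034,0,-0.5,0.0395,0.0232,0.0034,0,-0.5,0.0395,0.0232,0.0034,0,-0.5,0.0395,0.0232,0.0034,0,-0.5,0.0395,0.0232,0.0034,0,-0.5,0.0395,0.0232,0.0034,0,-0.5,0.0395,0.0232,0.0034,0,-0.5,0.0395,0.0232,0.0034,-0.019,-0.5,0,0,0,0,-0.5],
)

```text
time_s: 17.32
tool_pos: [0.6949, 0.0157, 0.1245]
tool_rot: [0.705, 0.71, 0.001, -0.002]
contact_force: [0.3, 0.0, 0.6]
gripper_width: 0.753
grasp_force: 0.0
```

```bash
python3 - <<'E'
from h import *
from plan import plan
s=arm.observe();c=arm.capture("wrist");T=TW(c,s);cv2.imwrite("pics/w3.png",c["color"])
h=cv2.cvtColor(c["color"],cv2.COLOR_BGR2HSV)
m=cv2.inRange(h,(0,0,200),(180,60,255))
for k in cv2.findContours(m,cv2.RETR_EXTERNAL,cv2.CHAIN_APPROX_NONE)[0]:
    if 60<cv2.contourArea(k)<5000: print(k.reshape(-1,2).mean(0),px2w(c,T,[k.reshape(-1,2).mean(0)],.058)*1000, cv2.contourArea(k))
plan(.6965,.008,.04,0)
c=arm.capture("top");cv2.imwrite("pics/t3.png",cv2.resize(c["color"][225:345,440:540],None,fx=4,fy=4))
E
```

```text
[322.5 270. ] [[697.67581947   6.78750343  58.        ]] 284.0
[375.26865672 125.20895522] [[728.42131208  98.30375665  58.        ]] 446.5
t17.4 shift [-0.0041  0.0027  0.085 ] | 1 rows roll 0.004 rad q7 0.19 yaw 0.2 tilt 0.0000 w 0.750
```

View pics/t3.png

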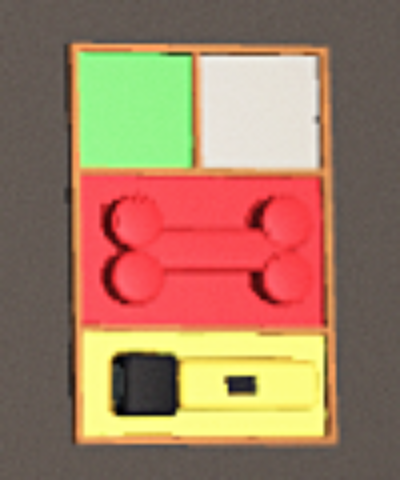

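The bone is flat in the red compartment. The green dispenser's dot sits at wrist px (322,270), and its position agrees with the top view to about 1 mm.

Request:
play_rows(
  motion=[-0.0046,0.003,0,0,-0.5,0,0,0.03,0,-0.5,0,0,0.03,0,-0.5,0,0,0.025,0,-0.5,0,0,0,0,1,0,0,0,0,1,0,0,0,0,1,0,0,0,0,1,0,0,0,0,1,0,0,0,0,1,0,0,0,0,1,0,0,-0.02,0,1,0,0,-0.03,0,1,0,0,-0.03,0,1],
)

```text
time_s: 19.18
tool_pos: [0.6976, 0.0051, 0.1236]
tool_rot: [0.707, 0.707, 0.0, 0.0]
contact_force: [-0.3, -0.0, -1.3]
gripper_width: 0.441
grasp_force: 30.0
```

```bash
python3 plan.py 0.5545 -0.308 0.0445 0
```

```text
t19.2 shift [-0.3131 -0.1432  0.079 ] | 7 rows roll 0.000 rad q7 0.20 yaw 0.0 tilt 0.0000 w 0.441
```

Request:
play_rows(
  motion=[-0.0392,-0.0179,0.001,0,1,-0.0392,-0.0179,0.001,0,1,-0.0392,-0.0179,0.001,0,1,-0.0392,-0.0179,0.001,0,1,-0.0392,-0.0179,0.001,0,1,-0.0392,-0.0179,0.001,0,1,-0.0392,-0.0179,0.001,0,1,-0.0387,-0.0179,0.001,0,1,0,0,0.025,0,1,0,0,0.025,0,1,0,0,0,0,1,0,0,0,0,1],
)

```text
time_s: 20.68
tool_pos: [0.5551, -0.3085, 0.0651]
tool_rot: [0.707, 0.707, 0.0, 0.001]
contact_force: [-0.3, -0.6, -0.6]
gripper_width: 0.442
grasp_force: 30.0
```

```bash
python3 plan.py 0.5545 -0.308 0.0445 0
```

```text
t20.7 shift [ 0.0006 -0.0006  0.0206] | 1 rows roll 0.000 rad q7 0.72 yaw 0.0 tilt 0.0000 w 0.442
```

Request:
play_rows(
  motion=[0,0,0.012,0,1,0,0,0.0082,0,1,0,0,0,0,1,0,0,0,0,-0.3,0,0,0,0,-0.3,0,0,0,0,-0.3,0,0,0,0,-0.3,0,0,-0.02,0,-0.3,0,0,-0.05,0,-1,0,0,-0.05,0,-1],
)

```text
time_s: 21.92
tool_pos: [0.5542, -0.3084, 0.166]
tool_rot: [0.707, 0.707, -0.0, 0.0]
contact_force: [0.1, -0.6, 1.0]
gripper_width: 0.827
grasp_force: 0.0
```

```bash
python3 plan.py 0.487 0.1407 0.13 2.5
```

```text
t21.9 shift [ 0.449  -0.0674  0.0358] | 10 rows roll -0.044 rad q7 0.68 yaw -0.0 tilt 0.0000 w 0.827
```

Request:
play_rows(
  motion=[0.0449,-0.0067,0.0036,0,-1,0.0449,-0.0067,0.0036,0,-1,0.0449,-0.0067,0.0036,0,-1,0.0449,-0.0067,0.0036,0,-1,0.0449,-0.0067,0.0036,0,-1,0.0449,-0.0067,0.0036,0,-1,0.0449,-0.0067,0.0036,0,-1,0.0449,-0.0067,0.0036,0,-1,0.0449,-0.0067,0.0036,0,-1,0.0449,-0.0067,0.0036,0,-1,0,0,0,-0.044,-1,0,0,0,0,-1],
)

```text
time_s: 23.42
tool_pos: [0.4879, 0.1402, 0.1285]
tool_rot: [0.691, 0.722, 0.001, 0.0]
contact_force: [-0.4, 0.5, 0.5]
gripper_width: 0.999
grasp_force: 0.0
```

```bash
python3 - <<'E'
from h import *
from plan import plan
s=arm.observe();c=arm.capture("wrist");T=TW(c,s);cv2.imwrite("pics/w4.png",c["color"])
h=cv2.cvtColor(c["color"],cv2.COLOR_BGR2HSV)
m=cv2.morphologyEx(cv2.inRange(h,(90,90,60),(125,255,255)),cv2.MORPH_CLOSE,np.ones((21,21)))
k=max(cv2.findContours(m,cv2.RETR_EXTERNAL,cv2.CHAIN_APPROX_NONE)[0],key=cv2.contourArea).reshape(-1,2)
print(k.min(0),k.max(0),cv2.minAreaRect((px2w(c,T,k,.016)[:,:2]*1000).astype(np.float32)))
plan(.487,.1407,.0225,2.5)
c=arm.capture("top");cv2.imwrite("pics/t4.png",cv2.resize(c["color"][225:345,440:540],None,fx=4,fy=4))
E
```

```text
[276 166] [361 306] ((487.867919921875, 140.36024475097656), (63.15366744995117, 111.66336059570312), 2.325876474380493)
t23.5 shift [ 0.0013 -0.0011  0.1059] | 1 rows roll -0.002 rad q7 0.02 yaw 2.4 tilt 0.0000 w 1.003
```

View pics/t4.png

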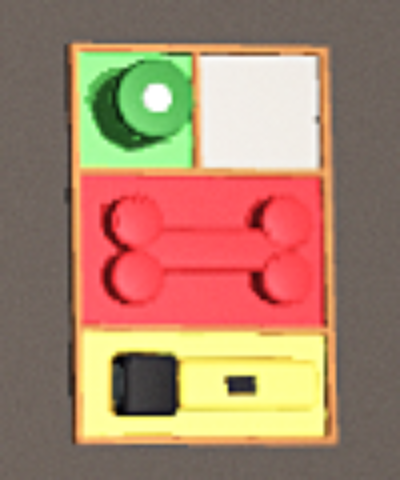

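View pics/w4.png

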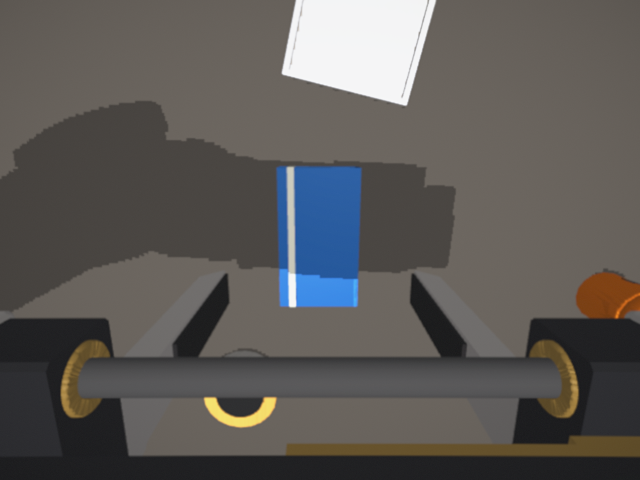

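The dispenser stands upright in the green compartment. The blue notebook, at wrist px 276–361 × 166–306, is centred between the fingers.

Request:
play_rows(
  motion=[0,0,0.04,0,-1,0,0,0.035,0,-1,0,0,0.02,0,-1,0,0,0.011,0,-1,0,0,0,0,1,0,0,0,0,1,0,0,0,0,1,0,0,0,0,1,0,0,0,0,1,0,0,0,0,1,0,0,0,0,1,0,0,-0.02,0,1,0,0,-0.02,0,1,0,0,-0.02,0,1],
)

```text
time_s: 25.28
tool_pos: [0.487, 0.1408, 0.082]
tool_rot: [0.691, 0.723, -0.0, -0.0]
contact_force: [0.5, 0.6, -1.8]
gripper_width: 0.655
grasp_force: 30.0
```

```bash
python3 plan.py 0.5137 0.3194 0.027 -10.8
```

```text
t25.3 shift [0.1772 0.0346 0.055 ] | 4 rows roll 0.233 rad q7 0.06 yaw 2.5 tilt 0.0000 w 0.655
```

Request:
play_rows(
  motion=[0.0354,0.0069,0,0,1,0.0354,0.0069,0,0,1,0.0354,0.0069,0,0,1,0.0354,0.0069,0,0,1,0.0354,0.0069,0,0,1,0,0,0.01,0.1165,1,0,0,0.01,0.1165,1,0,0,0.01,0,1,0,0,0,0,1],
)

```text
time_s: 26.4
tool_pos: [0.5132, 0.3188, 0.0506]
tool_rot: [0.77, 0.638, -0.001, -0.0]
contact_force: [-0.3, 0.5, -1.9]
gripper_width: 0.653
grasp_force: 30.0
```

```bash
python3 plan.py 0.5137 0.3194 0.0265 -10.8
```

```text
t26.4 shift [0.0008 0.0005 0.0241] | 1 rows roll 0.001 rad q7 -0.36 yaw -10.7 tilt 0.0000 w 0.653
```

Request:
play_rows(
  motion=[0.0008,0.0005,0.012,0,1,0,0,0.012,0,1,0,0,0,0,1,0,0,0,0,-0.7,0,0,0,0,-0.7,0,0,0,0,-0.7,0,0,0,0,-0.7,0,0,-0.02,0,-0.7,0,0,-0.05,0,-0.7,0,0,-0.05,0,-0.7],
)

```text
time_s: 27.65
tool_pos: [0.5147, 0.3197, 0.1501]
tool_rot: [0.771, 0.637, 0.0, 0.0]
contact_force: [1.4, 1.2, -0.1]
gripper_width: 0.85
grasp_force: 0.0
```

```bash
python3 plan.py 0.6198 -0.1341 0.13 -17.2
```

```text
t27.6 shift [-0.4259  0.1887  0.0201] | 10 rows roll 0.111 rad q7 -0.43 yaw -10.9 tilt 0.0000 w 0.850
```

Request:
play_rows(
  motion=[-0.0426,0.0189,0.002,0,-0.7,-0.0426,0.0189,0.002,0,-0.7,-0.0426,0.0189,0.002,0,-0.7,-0.0426,0.0189,0.002,0,-0.7,-0.0426,0.0189,0.002,0,-0.7,-0.0426,0.0189,0.002,0,-0.7,-0.0426,0.0189,0.002,0,-0.7,-0.0426,0.0189,0.002,0,-0.7,-0.0426,0.0189,0.002,0,-0.7,-0.0426,0.0189,0.002,0,-0.7,0,0,0,0.111,-0.7,0,0,0,0,-0.7],
)

```text
time_s: 29.15
tool_pos: [0.6203, -0.1347, 0.1286]
tool_rot: [0.805, 0.593, 0.0, 0.0]
contact_force: [1.0, 0.3, 0.4]
gripper_width: 0.849
grasp_force: 0.0
```

```bash
python3 - <<'E'
from h import *
from plan import plan
from meas import meas,SP
s=arm.observe();c=arm.capture("wrist");T=TW(c,s);cv2.imwrite("pics/w5.png",c["color"])
h=cv2.cvtColor(c["color"],cv2.COLOR_BGR2HSV)
m=cv2.inRange(h,(6,50,60),(24,255,255));m[320:]=0
k=max(cv2.findContours(m,cv2.RETR_EXTERNAL,cv2.CHAIN_APPROX_NONE)[0],key=cv2.contourArea).reshape(-1,2)
print(k.min(0),k.max(0),cv2.minAreaRect((px2w(c,T,k,.022)[:,:2]*1000).astype(np.float32)))
plan(.6198,-.1341,.022,-17.2)
c=arm.capture("top");T=TW(c)
print(meas(c,T,((95,120,60),(120,255,255),(138,235,225,308),.022))[0])
cv2.imwrite("pics/t5.png",cv2.resize(c["color"][230:320,130:230],None,fx=5,fy=5))
E
```

```text
[288 167] [352 308] ((621.6690063476562, -134.44920349121094), (110.2695541381836, 48.01355743408203), 72.61510467529297)
t29.2 shift [-0.0006 -0.0005  0.1064] | 1 rows roll 0.002 rad q7 0.21 yaw -17.1 tilt 0.0000 w 0.849
(514.1, 318.6, 110.7, 60.7, 78.9)
```

View pics/t5.png

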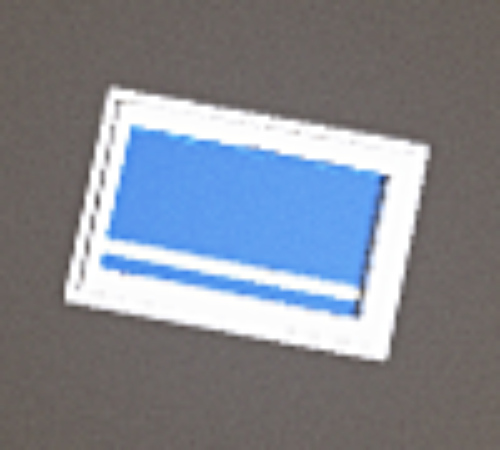

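View pics/w5.png

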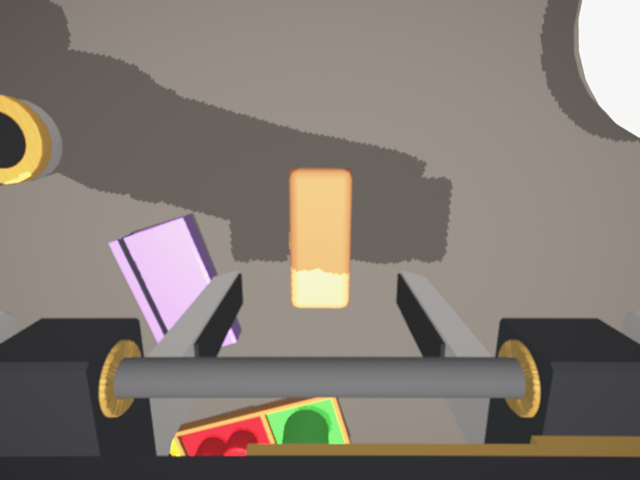

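The notebook lies flat and centred in the white tray (crop 100–390 × 125–315). The case, at wrist px 288–352 × 167–308, is centred under the gripper.

Request:
play_rows(
  motion=[0,0,0.04,0,-0.7,0,0,0.035,0,-0.7,0,0,0.02,0,-0.7,0,0,0.0114,0,-0.7,0,0,0,0,1,0,0,0,0,1,0,0,0,0,1,0,0,0,0,1,0,0,0,0,1,0,0,0,0,1,0,0,0,0,1,0,0,-0.03,0,1,0,0,-0.04,0,1,0,0,-0.03,0,1],
)

```text
time_s: 31.0
tool_pos: [0.6201, -0.1341, 0.1221]
tool_rot: [0.805, 0.593, -0.0, 0.0]
contact_force: [-0.4, -1.2, -1.1]
gripper_width: 0.488
grasp_force: 30.0
```

```bash
python3 plan.py 0.514 0.319 0.044 -11
```

```text
t31.0 shift [ 0.4015 -0.2353  0.0781] | 10 rows roll -0.108 rad q7 0.21 yaw -17.2 tilt 0.0000 w 0.488
```

Request:
play_rows(
  motion=[0.0402,-0.0235,0,0,1,0.0402,-0.0235,0,0,1,0.0402,-0.0235,0,0,1,0.0402,-0.0235,0,0,1,0.0402,-0.0235,0,0,1,0.0402,-0.0235,0,0,1,0.0402,-0.0235,0,0,1,0.0402,-0.0235,0,0,1,0.0402,-0.0235,0,0,1,0.0402,-0.0235,0,0,1,0,0,0.02,-0.108,1,0,0,0.02,0,1,0,0,0.015,0,1,0,0,0,0,1,0,0,0,0,1],
)

```text
time_s: 32.88
tool_pos: [0.515, 0.3193, 0.0666]
tool_rot: [0.772, 0.636, 0.0, 0.0]
contact_force: [-0.2, -0.3, -1.2]
gripper_width: 0.487
grasp_force: 30.0
```

```bash
python3 plan.py 0.514 0.319 0.0445 -11
```

```text
t32.9 shift [-0.0005 -0.001   0.0221] | 1 rows roll -0.001 rad q7 -0.36 yaw -11.0 tilt 0.0000 w 0.487
```

Request:
play_rows(
  motion=[-0.0005,-0.001,0.012,0,1,0,0,0.01,0,1,0,0,0,0,1,0,0,0,0,1,0,0,0,0,-0.5,0,0,0,0,-0.5,0,0,0,0,-0.5,0,0,0,0,-0.5,0,0,-0.02,0,-0.5,0,0,-0.04,0,-0.5,0,0,-0.05,0,-0.5,-0.05,0.03,-0.03,0,-0.5,-0.05,0.03,-0.03,0,-0.5,-0.05,0.03,0,0,-0.5,-0.05,0.03,0,0,-0.5,0,0,0,0,-0.5],
)

```text
time_s: 34.88
tool_pos: [0.593, 0.0978, 0.2136]
tool_rot: [0.775, 0.632, 0.0, 0.002]
contact_force: [0.2, 0.5, 0.4]
gripper_width: 0.754
grasp_force: 0.0
```

```bash
python3 - <<'E'
from h import *
from meas import meas,SP
c=arm.capture("top");T=TW(c)
print("case",meas(c,T,((8,50,90),(24,255,255),(138,235,225,308),.045))[0])
for n in("purple","tin"): print(n,meas(c,T,SP[n])[0])
s=arm.capture("side")["color"]
a=cv2.resize(c["color"][225:345,130:540],None,fx=1.9,fy=1.9); b=cv2.resize(s[330:470,140:310],None,fx=2.3,fy=2.3); d=cv2.resize(s[140:260,330:530],None,fx=1.9,fy=1.9)
o=np.zeros((580,800,3),np.uint8); o[:a.shape[0],:a.shape[1]]=a; o[240:240+b.shape[0],:b.shape[1]]=b; o[240:240+d.shape[0],400:400+d.shape[1]]=d
cv2.imwrite("pics/fin.png",o); print(arm.observe()["tool_pos"])
E
```

```text
case (528.6, 334.2, 157.7, 100.2, -17.4)
purple (496.8, -142.4, 113.2, 64.3, -88.6)
tin (426.7, 4.1, 60.0, 58.5, 44.3)
[0.59134531 0.10456742 0.2124122 ]
```

View pics/fin.png

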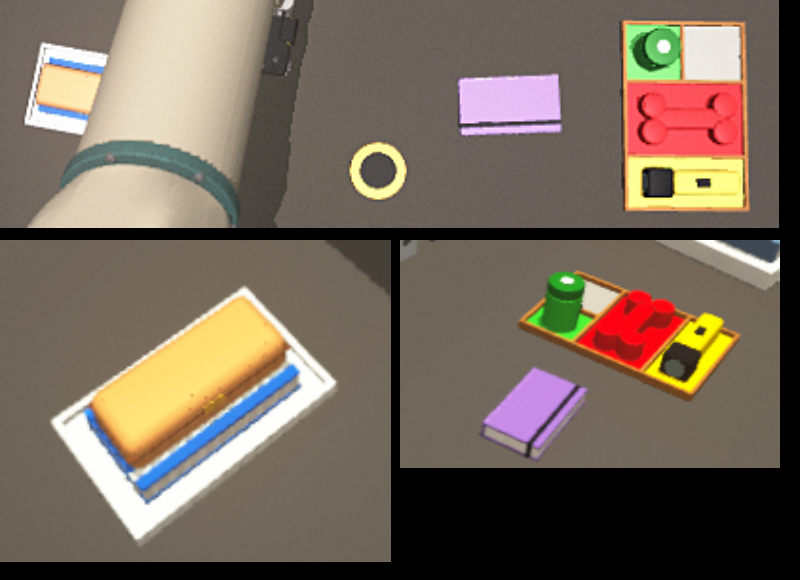

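Everything is in place; only the arm blocks the top view of the case. I'll move it aside and check the centring numerically.

Request:
play_rows(
  motion=[-0.05,0,0,0,-0.5,-0.05,0,0,0,-0.5,-0.05,0,0,0,-0.5,-0.05,0,0,0,-0.5,0,0,0,0,-0.5,0,0,0,0,-0.5],
)

```text
time_s: 35.72
tool_pos: [0.5534, -0.0889, 0.2115]
tool_rot: [0.771, 0.637, 0.001, -0.001]
contact_force: [0.4, -0.1, -0.6]
gripper_width: 0.75
grasp_force: 0.0
```

```bash
python3 - <<'E'
from h import *
from meas import meas
c=arm.capture("top");T=TW(c)
print("case",meas(c,T,((8,50,90),(24,255,255),(138,235,225,308),.044))[0])
m=c["color"]; print(meas(c,T,((95,120,60),(120,255,255),(138,235,225,308),.02))[0])
E
```

```text
case (513.9, 324.0, 121.3, 53.7, 84.3)
(537.3, 307.8, 117.6, 42.5, 57.4)
```

```bash
python3 - <<'E'
from h import *
c=arm.capture("top");T=TW(c);h=cv2.cvtColor(c["color"],cv2.COLOR_BGR2HSV)
m=cv2.inRange(h,(8,70,90),(24,255,255));q=m*0;q[235:308,138:225]=m[235:308,138:225];q=cv2.morphologyEx(q,cv2.MORPH_OPEN,np.ones((5,5)))
k=max(cv2.findContours(q,cv2.RETR_EXTERNAL,cv2.CHAIN_APPROX_NONE)[0],key=cv2.contourArea).reshape(-1,2)
print(k.min(0),k.max(0),cv2.minAreaRect((px2w(c,T,k,.045)[:,:2]*1000).astype(np.float32)))
cv2.imwrite("pics/t6.png",cv2.resize(c["color"][230:320,130:230],None,fx=5,fy=5))
E
```

```text
[149 259] [176 281] ((518.5496215820312, 345.359130859375), (55.07377243041992, 44.278770446777344), 79.3488540649414)
```

View pics/t6.png

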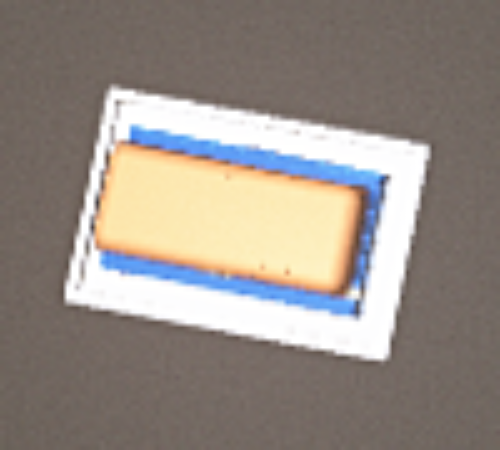

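The case spans crop (97–362 × 143–293). After correcting for parallax, it is centred on the notebook to about 1 mm and aligned with it. I'm handing the job in.

```bash
python3 -c "
from bench import arm
print(arm.job_done())"
```

```text
the job is handed in; nothing more can be done
None
```

Both kits are made up as asked and the job was handed in at about 36 s of the 136 s allowed; the purple notebook and polish tin were not disturbed.

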